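Seat the lint screen in the dryer's filter tray

TASK

Put the larger of the two lint screens back into the white filter tray. Hold it by its rib, tuck one short end under the tray's lip with the other end still raised, then swing the raised end down until the whole screen lies flat on the tray's floor, and let go. Leave the smaller screen where it lies.

Things in the scene. Friction and masses are not known exactly. Their poses are not given: they have to be found in the camera images.
- large_screen: The larger flat lint screen, grey plastic frame round dark mesh, 130 x 90 mm (own x by y), 8 mm thick, 100 to 200 g. Upright grip rib mid-top: 50 mm long (x), 12 mm wide (y), from 8 to 38 mm above the underside. Lies flat, rib up. Origin: centre of underside; z up. Both ends alike (a half turn makes no difference). It is the one that belongs in the tray.
- small_screen: The smaller flat lint screen, grey plastic frame round dark mesh, 85 x 64 mm (own x by y), 8 mm thick, 80 g. Upright grip rib mid-top: 50 mm long (x), 12 mm wide (y), from 8 to 38 mm above the underside. Lies flat, rib up. Origin: centre of underside; z up. Both ends alike (a half turn makes no difference). It is not wanted; leave it.
- filter_tray: white plastic tray, fixed, open on top, 160 x 122 mm outside (x by y), walls 8 mm. Origin: centre of underside; z up; +x points from front wall to lip, away from the robot give or take its yaw. Pocket: x -72 to +72, y -53 to +53 mm. Heights above origin: floor 8, side walls 18, front wall (-x) 24, far wall and lip 36 mm. The seated screen has 7 mm play each way in x, 8 in y.
- tray_lip (a point): middle of the free lower edge of the tray's lip, at x +44, z 29 mm in the tray's frame (21 mm above its floor). The lip is 7 mm thick, overhangs from here 28 mm back to the far wall, along the whole far side, and is closed at both ends. From front wall to lip the opening is 116 mm, so the 130 mm screen enters only tilted, leading end first under the lip; 15 degrees leaves room to spare.
- large_screen_end_a (a point): middle of the large screen's short edge at its +x end, on the underside (65 mm from its origin)
- large_screen_end_b (a point): middle of the large screen's short edge at its -x end, on the underside (65 mm from its origin)

How it is judged:
By the outcome, as a careful person would: the job done as asked, in the order asked, and still so for the second after the job is handed in, with the robot touching nothing.
It also fails if it takes over 40 s, if anything falls off the work surface, if the arm or the gripper's body presses on something with over 40 N, if the wrist force passes 120 N, or if a joint passes its speed limit or range.

ROBOT

A 6-joint arm with a two-finger parallel gripper is mounted at the origin on a cart in front of the work surface, level with it; the furniture and walls round the work are solid. World frame = base frame: x ahead of the robot, y to its left, z up, the work surface at z = 0. Lengths are in mm, angles in rad, forces in N, time in s.
With the tool pointing down it reaches from about 350 to 775 mm from the base axis. Payload 7.3 kg.
Tool frame: the origin (TCP) lies at the very end of the fingers, on their centre line; the grasp point (between the pads) lies 19 mm behind it; z points along the fingers, y is the line along which they close (so a half turn about z gives the same grasp; the last joint's range is limited). The gripper opens to 92 mm and grips with 3 to 60 N. Pads are 19 mm wide; open, the fingers measure 130 mm over their backs; the gripper's body (75 mm by 190 mm) begins 47 mm behind the grasp point.
Start: joints at [1.203, 0.342, 1.524, -0, 1.275, -0.146], TCP at [115.476, 512.162, 226.741] pointing down, gripper open.
Joint ranges: [-2.53, 2.53], [-0.77, 2.02], [0.04, 2.7], [-1, 4.14], [0.28, 2.66], [-3.11, 3.11]. Speed limits (rad/s): [2.57, 2.57, 3.14, 3.14, 3.14, 3.14].

INTERFACE

Orientations are given as [roll, pitch, yaw] about the fixed x, y, z axes, in that order (R = Rz(yaw) Ry(pitch) Rx(roll)).
In Python, from plant import bot gives the robot as it stands.
- The arm moves only by the tool jog_arm, never from a script. Its argument "targets" is a list of rows, each an object with "xyz": the shift along the tool's x, y, z as a fraction of full scale, a list of three; "spin": the turn about the tool's z as a fraction of full scale. In form: [{"xyz": [x, y, z], "spin": spin}, ...]. A call has exactly 10 rows; each row shifts and turns the commanded pose from where the row before left it, along the tool's axes as they then stand; what a row does not reach is not made up. Full scale, the value 1, is 80 mm for a shift and 0.1 rad for a turn. A row lasts 1/8 s, in which the tool goes at most 62.5 mm and 10.7 degrees, less where a joint would pass 70% of its speed; a pose out of reach is approached as far as the arm can. A call with a number of a shift or a turn outside -1 to 1 is refused whole. A call with a gripper value outside its range is refused whole. "gripper" is the opening in per cent of the stroke, from 0 (shut) to 100 (fully open), set as the call begins (left out, the last holds). The fingers move at their own pace and stop on an object; the grip force is fixed at half the most. Time passes only in rows, so rows that do not move let the fingers close, or fill a call up. It gives the time, the measured TCP pose, the force, the opening and the grip force at its end, in the units of the state.
- bot.get_obs(): the state, without advancing time (a new reading comes with each control period).
- bot.capture(name): name is "side" or "top" or "wrist"; returns the picture (420x560x3 uint8, blue, green, red); there is no depth.
- bot.get_calibration(name): a dict with "vfov" (degrees; the focal length in pixels is half the picture's height over the tangent of half this angle, whatever the lens; pixels are square), "cx", "cy" (the principal point, pixels), "k1" (the pictures are not rectified: a ray, as slopes to the right and down, at radius r is drawn at 1 + k1 r^2 times it, then the intrinsics apply), "eye" and "rotation" of the camera in the world. Camera axes: x right, y down, z forward; pixel columns grow to the right and rows downward; lengths in mm; the calibration is good to about 2 mm. A picture is of the moment at which its call begins: read the wrist's pose just before it. get_calibration takes no time and is no camera call; for the wrist camera it gives the pose at the moment of the call.
- bot.close_job(): hands the job in; it is judged then, once.
The state is a dict: "time": time; "joint_positions": joint angles; "dq": joint speeds; "tau": joint torques, N m; "tool_pos": TCP position; "tcp_rot": TCP orientation; "contact_force": force on the tool from outside, world axes, zero at the start; "moment": the same for the moment, N m; "grip_width": finger opening in mm; "finger_force": force on a finger pad.
Only numpy, scipy, OpenCV 4.12 (cv2) and the standard library are available. Lean on these libraries where they do the work, as an engineer would, in place of code of your own. Each camera call takes 0.05 s, during which the arm holds its last target. There are 200 camera calls.

## Working session

There is one attempt and no reset: what is moved stays moved. The work goes in short steps, Python scripts to look and compute and a tool call to move; the robot and the scene stay as the last step left them, time stands still between calls to the robot, and variables do not carry over. Pictures are saved under pics/ and viewed, at most 10 in all, crops included, and the job is handed in when it is done.

Besides the shell and the picture viewer there is one more tool, called after "Emit:" as a command line: name --argument value ..., lists and objects as JSON in quotes. jog_arm: Moves the arm, as the interface text tells. Shift numbers are shares of 80 mm and turn numbers shares of 0.1 rad, none past 1 either way. Its arguments: {"type":"object","properties":{"targets":{"type":"array","items":{"type":"object","properties":{"xyz":{"type":"array","items":{"type":"number"}},"spin":{"type":"number"}}}},"gripper":{"type":"number"}},"required":["targets"]}

```bash
mkdir -p pics; ls
python3 - <<'E'
from plant import bot
import cv2
for n in ("top","side"):
    cv2.imwrite(f"pics/{n}0.png",bot.capture(n)); c=bot.get_calibration(n); print(n,{k:(v if not hasattr(v,'tolist') else v.tolist()) for k,v in c.items()})
o=bot.get_obs();print(o["tool_pos"],o["tcp_rot"],o["time"])
E
```

```text
pics
top {'vfov': 53.21718011677578, 'cx': 282.7062802004386, 'cy': 208.5773766205169, 'k1': -0.0768090381138009, 'eye': [393.3636719907138, -54.242565376064334, 970.8097492044209], 'rotation': [-3.020192518054607, 0.03248607609796683, -1.587391824534505]}
side {'vfov': 54.20649723702266, 'cx': 275.8701777930442, 'cy': 207.9806132336011, 'k1': 0.016694716725462577, 'eye': [-110.4526370208862, -537.0004887871779, 673.5571511877495], 'rotation': [-2.235131968086181, 0.012392928095263045, -0.9220915587892446]}
[115.33702792 511.80326686 226.1041853 ] [-3.14022410e+00 -2.02795142e-04  2.91976663e+00] 0.1
```

View pics/top0.png

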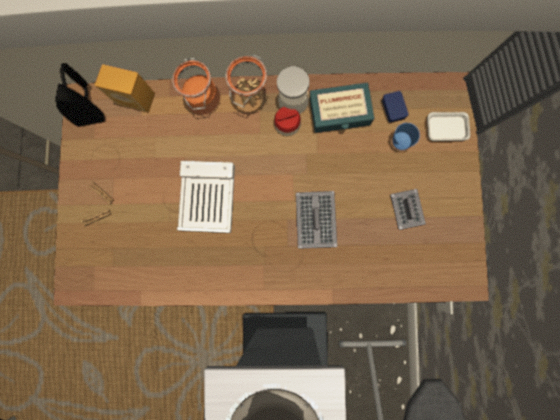

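View pics/side0.png

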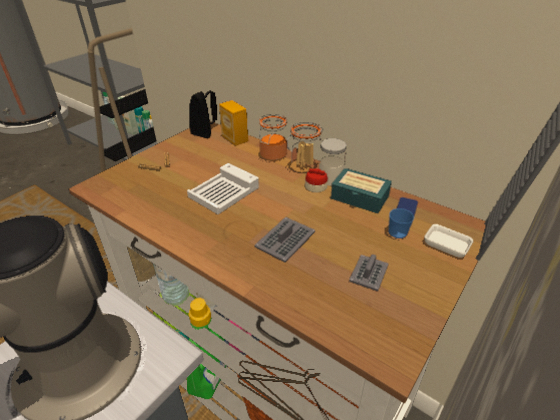

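```bash
cat > h.py <<'E'
import numpy as np, cv2
from scipy.spatial.transform import Rotation as R
from plant import bot
def K(c):
    f=210/np.tan(np.radians(c["vfov"])/2); return f
def rot(c):
    r=np.array(c["rotation"]); return r if r.shape==(3,3) else R.from_euler("xyz",r).as_matrix()
def proj(c,P):
    q=(np.atleast_2d(P)-np.array(c["eye"]))@rot(c); s=q[:,:2]/q[:,2:]
    s=s*(1+c["k1"]*(s**2).sum(1,keepdims=True)); return s*K(c)+[c["cx"],c["cy"]]
def back(c,uv,z):
    d=(np.atleast_2d(uv)-[c["cx"],c["cy"]])/K(c); s=d.copy()
    for _ in range(20): s=d/(1+c["k1"]*(s**2).sum(1,keepdims=True))
    r=np.c_[s,np.ones(len(s))]@rot(c).T; e=np.array(c["eye"])
    return e+r*((z-e[2])/r[:,2:])
E
python3 - <<'E'
from h import *
t=cv2.imread("pics/top0.png"); s=cv2.imread("pics/side0.png")
a=cv2.resize(t[150:260,170:360],None,fx=4,fy=4,interpolation=cv2.INTER_CUBIC)
b=cv2.resize(s[155:265,180:330],None,fx=5,fy=5,interpolation=cv2.INTER_CUBIC)
cv2.imwrite("pics/ta.png",a);cv2.imwrite("pics/sb.png",b)
c=bot.get_calibration("top")
print(back(c,[[181,161],[233,164],[231,232],[178,230],[298,192],[335,192],[336,247],[298,247]],8))
E
```

```text
[[ 630.43507024  215.35197571    8.        ]
 [ 619.74456418   90.6482276     8.        ]
 [ 459.30654066   95.57310944    8.        ]
 [ 466.10629452  220.10736977    8.        ]
 [ 549.46611155  -61.10590028    8.        ]
 [ 547.63232983 -146.90088616    8.        ]
 [ 420.4808246  -145.21860854    8.        ]
 [ 422.10559613  -58.44785208    8.        ]]
```

View pics/ta.png

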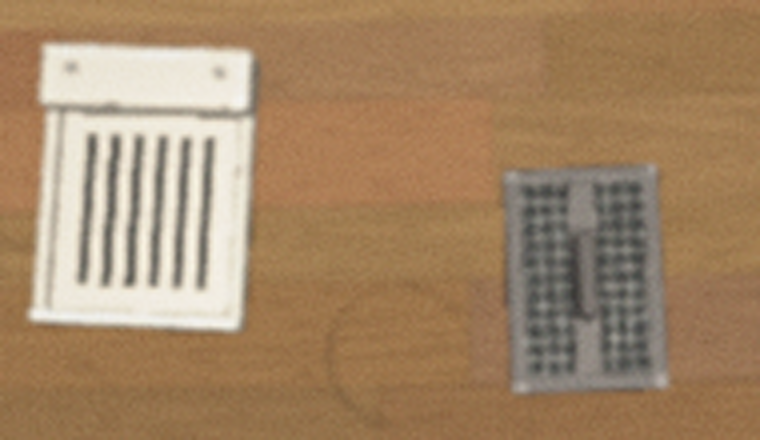

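View pics/sb.png

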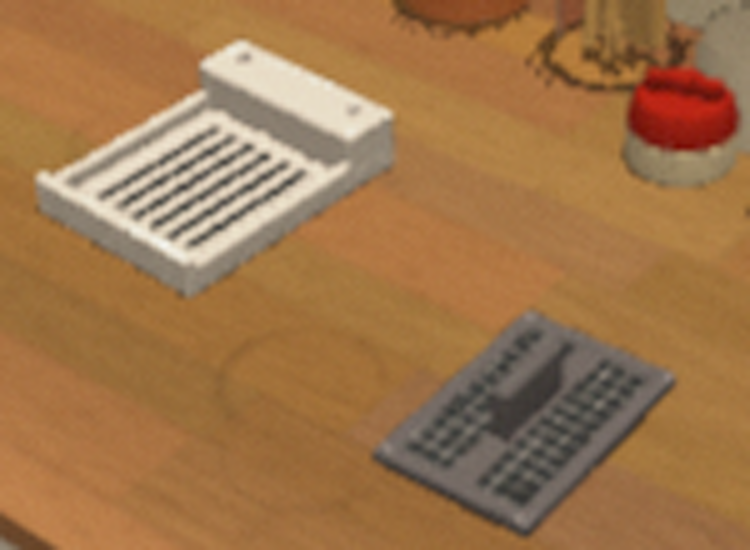

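Run:
```python
from h import *
from scipy.optimize import least_squares
ct,cs=bot.get_calibration("top"),bot.get_calibration("side")
T=lambda a:(np.array(a)+.5)/4-.5+[170,150]
S=lambda a:(np.array(a)+.5)/5-.5+[180,155]
tray=np.array([[80,61,36],[80,-61,36],[44,-61,36],[44,61,36],[-80,61,24],[-80,-61,24]])
scr=np.array([[65,45,8],[65,-45,8],[-65,-45,8],[-65,45,8]])
obs={"tray":(tray,T([(42,44),(254,50),(250,115),(40,104),(30,318),(241,328)]),S([(243,40),(393,115),(345,140),(200,65),(38,178),(188,262)])),
"scr":(scr,T([(504,168),(656,165),(667,388),(513,390)]),S([(530,310),(675,378),(525,533),(375,455)]))}
for n,(M,a,b) in obs.items():
    W=lambda p:np.c_[M[:,:2]@np.array([[np.cos(p[2]),np.sin(p[2])],[-np.sin(p[2]),np.cos(p[2])]])+p[:2],M[:,2]]
    for nm,f in (("top",lambda p:proj(ct,W(p))-a),("side",lambda p:proj(cs,W(p))-b),("both",lambda p:np.r_[proj(ct,W(p))-a,proj(cs,W(p))-b])):
        r=least_squares(lambda p:f(p*[1,1,.01]).ravel(),[500,0,0]); print(n,nm,r.x*[1,1,.01],np.abs(r.fun).max())
o=bot.get_obs();print(o["tool_pos"],o["tcp_rot"])
```

```text
tray top [ 5.41534864e+02  1.52152770e+02 -6.06374320e-02] 0.8850771437028868
tray side [ 5.40614187e+02  1.50198105e+02 -6.20325442e-02] 1.193966558996948
tray both [ 5.41476127e+02  1.51678244e+02 -6.09761499e-02] 1.0536137126956646
scr top [ 4.86010222e+02 -1.00924324e+02  1.16533154e-02] 0.6312386487166464
scr side [ 4.82975324e+02 -1.04816325e+02  2.04639227e-02] 0.8707711191037788
scr both [ 4.85257448e+02 -1.02281169e+02  1.55771319e-02] 1.3293640029430378
[115.33702792 511.80326686 226.1041853 ] [-3.14022410e+00 -2.02795142e-04  2.91976663e+00]
```

Emit:
jog_arm --targets '[{"xyz":[-0.4,0,0],"spin":-0.79},{"xyz":[-0.4,0,0],"spin":-0.79},{"xyz":[-0.4,-0.2,0],"spin":-0.79},{"xyz":[-0.3,-0.6,0],"spin":0},{"xyz":[-0.3,-0.6,0],"spin":0},{"xyz":[-0.3,-0.6,0],"spin":0},{"xyz":[-0.3,-0.6,0],"spin":0},{"xyz":[-0.3,-0.6,0],"spin":0},{"xyz":[-0.3,-0.6,0],"spin":0},{"xyz":[-0.3,-0.6,0],"spin":0}]' --gripper 60

```text
time: 1.35
tool_pos: [382.8, 147.5, 226.6]
tcp_rot: [3.141, -0.0, -3.126]
contact_force: [0.6, 0.5, 0.3]
grip_width: 54.9
finger_force: 0.0
```

```bash
cat >> h.py <<'E'
def go(x,y,z,yaw=None):
    "remaining shift to the goal in tool units (80 mm), spin in 0.1 rad"
    o=bot.get_obs(); M=R.from_euler("xyz",o["tcp_rot"]).as_matrix()
    p=np.array(o["tool_pos"]); d=M.T@(np.array([x,y,z])-p)/80
    print("t",round(o["time"],2),"tcp",p.round(1),"yaw",round(o["tcp_rot"][2]%(2*np.pi),4),"F",np.round(o["contact_force"],1),"w",round(float(o["grip_width"]),1),"ff",np.round(o["finger_force"],1))
    print("shift",d.round(3),"spin",None if yaw is None else round(-((yaw-o["tcp_rot"][2]+np.pi)%(2*np.pi)-np.pi)*10,3))
E
python3 -c "
from h import *
go(485.3,-102.3,110,3.157)"
```

```text
t 1.35 tcp [382.8 147.5 226.6] yaw 3.1568 F [0.6 0.5 0.3] w 54.9 ff 0.0
shift [-1.234 -3.142  1.458] spin -0.002
```

Emit:
jog_arm --targets '[{"xyz":[-0.155,-0.39,0.18],"spin":0},{"xyz":[-0.155,-0.39,0.18],"spin":0},{"xyz":[-0.155,-0.39,0.18],"spin":0},{"xyz":[-0.155,-0.39,0.18],"spin":0},{"xyz":[-0.155,-0.39,0.18],"spin":0},{"xyz":[-0.155,-0.39,0.18],"spin":0},{"xyz":[-0.155,-0.39,0.18],"spin":0},{"xyz":[-0.155,-0.39,0.18],"spin":0},{"xyz":[0,0,0],"spin":0},{"xyz":[0,0,0],"spin":0}]'

```text
time: 2.6
tool_pos: [484.9, -98.4, 111.3]
tcp_rot: [3.141, -0.001, -3.127]
contact_force: [0.2, -0.4, 0.0]
grip_width: 55.1
finger_force: 0.0
```

Run:
```python
from h import *
go(485.3,-102.3,20,3.157)
c=bot.get_calibration("wrist"); w=bot.capture("wrist"); cv2.imwrite("pics/w1.png",w)
p=[485.3,-102.3]
print(proj(c,[[p[0]+a,p[1]+b,8] for a in(65,-65) for b in(45,-45)]).round(),proj(c,[[p[0]+a,p[1],38] for a in(25,-25)]).round())
```

```text
t 2.6 tcp [484.9 -98.4 111.3] yaw 3.1565 F [ 0.2 -0.4  0. ] w 55.1 ff 0.0
shift [-0.006 -0.049  1.142] spin -0.005
[[329. 286.]
 [222. 284.]
 [339. 126.]
 [215. 124.]] [[275. 256.]
 [276. 188.]]
```

View pics/w1.png

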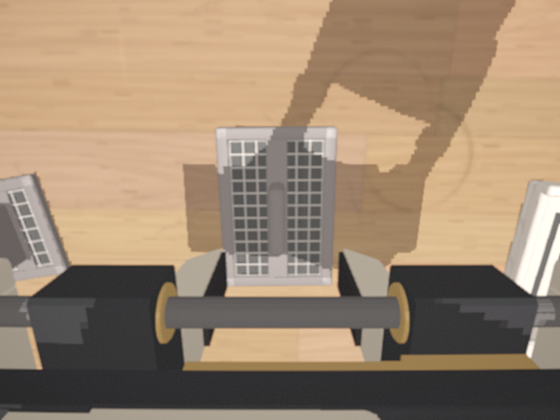

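Emit:
jog_arm --targets '[{"xyz":[0.03,-0.02,0.2],"spin":0},{"xyz":[0.03,-0.02,0.25],"spin":0},{"xyz":[0.04,0,0.25],"spin":0},{"xyz":[0,0,0.25],"spin":0},{"xyz":[0,0,0.15],"spin":0},{"xyz":[0,0,0.1],"spin":0},{"xyz":[0,0,0.015],"spin":0},{"xyz":[0,0,0],"spin":0},{"xyz":[0,0,0],"spin":0},{"xyz":[0,0,0],"spin":0}]'

```text
time: 3.9
tool_pos: [477.6, -102.3, 14.6]
tcp_rot: [-3.141, 0.001, -3.126]
contact_force: [-0.1, -0.3, -0.1]
grip_width: 55.2
finger_force: 0.0
```

Emit:
jog_arm --targets '[{"xyz":[0,0,0],"spin":0},{"xyz":[0,0,0],"spin":0},{"xyz":[0,0,0],"spin":0},{"xyz":[0,0,0],"spin":0},{"xyz":[0,0,0],"spin":0},{"xyz":[0,0,0],"spin":0},{"xyz":[0,0,-0.05],"spin":0},{"xyz":[0,0,-0.2],"spin":0},{"xyz":[0,0,-0.3],"spin":0},{"xyz":[0,0,-0.3],"spin":0}]' --gripper 0

```text
time: 5.15
tool_pos: [477.1, -102.1, 83.0]
tcp_rot: [3.141, -0.001, -3.126]
contact_force: [0.5, -0.3, -2.0]
grip_width: 11.7
finger_force: 30.0
```

Run:
```python
from h import *
go(650,150,120,np.pi-0.061)
s=bot.capture("side"); t=bot.capture("top")
cv2.imwrite("pics/s2.png",cv2.resize(s[130:280,160:360],None,fx=4,fy=4,interpolation=cv2.INTER_CUBIC))
```

```text
t 5.15 tcp [ 477.1 -102.1   83. ] yaw 3.1568 F [ 0.5 -0.3 -2. ] w 11.7 ff 30.0
shift [-2.209  3.118 -0.463] spin 0.762
```

View pics/s2.png

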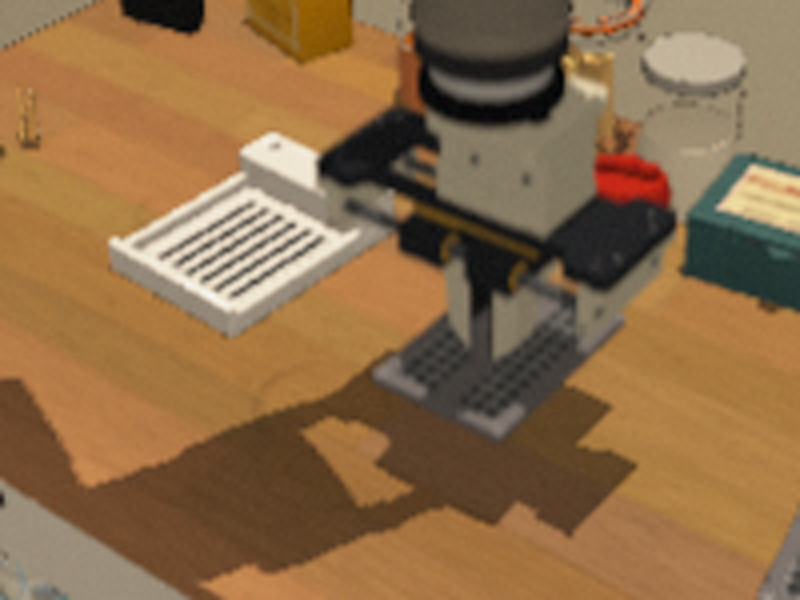

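Run:
```python
from h import *
print(back(bot.get_calibration("side"),[[273,160],[262,156],[284,158]],0).round(),back(bot.get_calibration("top"),[[198,114],[198,108]],0).round())
go(541.5+107*.998+.0*0,151.7-107*.061,90,np.pi-0.061)
```

```text
[[759. 144.   0.]
 [757. 187.   0.]
 [789. 123.   0.]] [[749. 178.   0.]
 [764. 178.   0.]]
t 5.25 tcp [ 478.8 -102.7   84.4] yaw 3.157 F [ 0.5 -0.7 -1.5] w 11.7 ff 30.0
shift [-2.166  3.065 -0.065] spin 0.764
```

Emit:
jog_arm --targets '[{"xyz":[-0.12,0.2,0],"spin":0},{"xyz":[-0.29,0.4,0],"spin":0},{"xyz":[-0.29,0.4,0],"spin":0},{"xyz":[-0.29,0.4,0],"spin":0},{"xyz":[-0.29,0.4,0],"spin":0},{"xyz":[-0.29,0.4,0],"spin":0},{"xyz":[-0.29,0.4,0],"spin":0},{"xyz":[-0.2,0.35,0],"spin":0.25},{"xyz":[-0.07,0.1,0],"spin":0.25},{"xyz":[0,0,0],"spin":0.26}]'

```text
time: 6.5
tool_pos: [643.7, 144.1, 81.1]
tcp_rot: [-3.141, -0.002, 3.08]
contact_force: [0.2, -0.3, -1.7]
grip_width: 11.7
finger_force: 30.0
```

Run:
```python
from h import *
go(645.3,145.4,52,np.pi-0.061)
```

```text
t 6.5 tcp [643.7 144.1  81.1] yaw 3.0801 F [ 0.2 -0.3 -1.7] w 11.7 ff 30.0
shift [-0.02   0.018  0.364] spin -0.005
```

Emit:
jog_arm --targets '[{"xyz":[-0.02,0.018,0.1],"spin":0},{"xyz":[0,0,0.12],"spin":0},{"xyz":[0,0,0.08],"spin":0},{"xyz":[0,0,0.05],"spin":0},{"xyz":[0,0,0.025],"spin":0},{"xyz":[0,0,0.025],"spin":0},{"xyz":[0,0,0.025],"spin":0},{"xyz":[0,0,0.025],"spin":0},{"xyz":[0,0,0],"spin":0},{"xyz":[0,0,0],"spin":0}]'

```text
time: 7.75
tool_pos: [647.6, 145.5, 48.8]
tcp_rot: [3.141, 0.005, 3.081]
contact_force: [-0.3, -1.4, 8.6]
grip_width: 11.7
finger_force: 30.0
```

Run:
```python
from h import *
go(645.3,145.4,45,np.pi-0.061)
s=bot.capture("side")
cv2.imwrite("pics/s3.png",cv2.resize(s[80:230,150:350],None,fx=4,fy=4,interpolation=cv2.INTER_CUBIC))
```

```text
t 7.75 tcp [647.6 145.5  48.8] yaw 3.0809 F [-0.3 -1.4  8.6] w 11.7 ff 30.0
shift [ 0.029 -0.003  0.047] spin 0.004
```

View pics/s3.png

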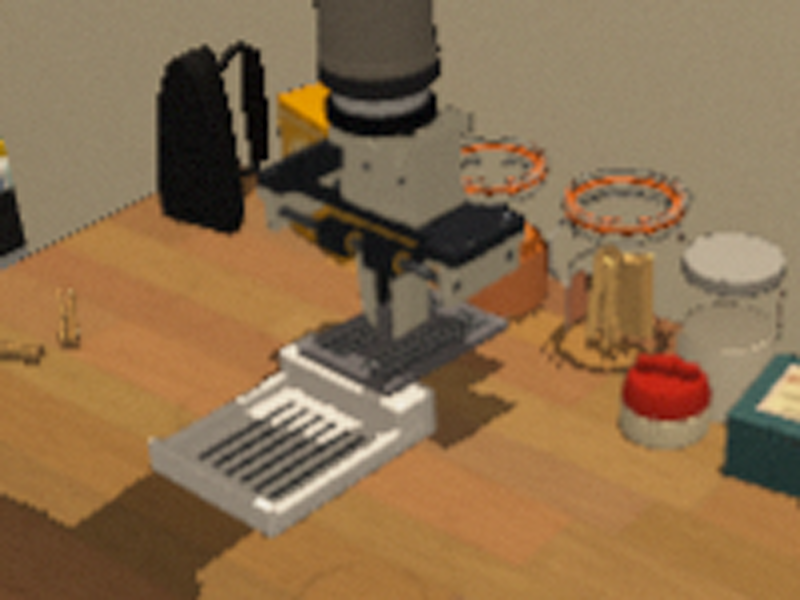

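Emit:
jog_arm --targets '[{"xyz":[0,0,0.025],"spin":0},{"xyz":[0,0,0.025],"spin":0},{"xyz":[0,0,0.025],"spin":0},{"xyz":[0,0,0.025],"spin":0},{"xyz":[0,0,0],"spin":0},{"xyz":[0,0,0],"spin":0},{"xyz":[0,0,0],"spin":0},{"xyz":[0,0,0],"spin":0},{"xyz":[0,0,0],"spin":0},{"xyz":[0,0,0],"spin":0}]'

```text
time: 9.05
tool_pos: [651.1, 145.3, 43.1]
tcp_rot: [3.14, 0.013, 3.081]
contact_force: [6.2, -1.6, 11.9]
grip_width: 11.7
finger_force: 30.0
```

Run:
```python
from h import *
go(645.3,145.4,45,np.pi-0.061); print(bot.get_obs()["moment"])
s=bot.capture("side"); cv2.imwrite("pics/raw4.png",s)
```

```text
t 9.05 tcp [651.1 145.3  43.1] yaw 3.0807 F [ 6.2 -1.6 11.9] w 11.7 ff 30.0
shift [ 0.072 -0.004 -0.025] spin 0.002
[-0.30887748 -0.76963829  0.06993806]
```

Emit:
jog_arm --targets '[{"xyz":[0,0,-0.1],"spin":0},{"xyz":[0,0,-0.2],"spin":0},{"xyz":[0,0,-0.3],"spin":0},{"xyz":[0.2,0,-0.2],"spin":0},{"xyz":[0.3,0,0],"spin":0},{"xyz":[0.4,0,0],"spin":0},{"xyz":[0.4,0,0],"spin":0},{"xyz":[0.2,0,0],"spin":0},{"xyz":[0,0,0],"spin":0},{"xyz":[0,0,0],"spin":0}]'

```text
time: 10.35
tool_pos: [527.1, 152.9, 102.8]
tcp_rot: [3.141, 0.001, 3.081]
contact_force: [0.8, 0.1, -1.8]
grip_width: 11.9
finger_force: 30.0
```

Run:
```python
from h import *
go(541.5,151.7,90,np.pi-0.061)
s=bot.capture("side"); t=bot.capture("top"); cv2.imwrite("pics/t5raw.png",t)
cv2.imwrite("pics/s5raw.png",s)
cv2.imwrite("pics/s5.png",cv2.resize(s[90:240,150:350],None,fx=4,fy=4,interpolation=cv2.INTER_CUBIC))
```

```text
t 10.35 tcp [527.1 152.9 102.8] yaw 3.0808 F [ 0.8  0.1 -1.8] w 11.9 ff 30.0
shift [-0.18  -0.004  0.16 ] spin 0.002
```

View pics/s5.png

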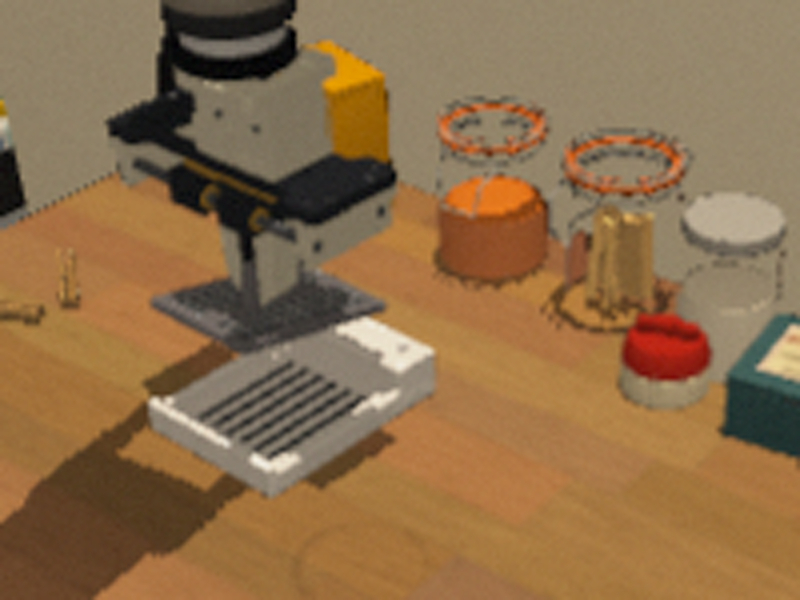

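Run:
```python
from h import *
from scipy.optimize import least_squares
cs=bot.get_calibration("side")
uv=(np.array([(153,299),(243,346),(386,303)])+.5)/4-.5+[150,90]
P=np.array([[-65,45,8],[-65,-45,8],[65,-45,8]]); g=np.array([527.1,152.9,121.8])
W=lambda p:(R.from_euler("xyz",[0,p[0],-0.061]).apply(P-[p[1]*100,p[2]*100,p[3]*100]))+g
r=least_squares(lambda p:(proj(cs,W(p))-uv).ravel(),[.2,-.08,0,.33]); print(np.degrees(r.x[0]),r.x[1:]*100,r.fun.round(1))
f=lambda th:np.abs(proj(cs,W([np.radians(th),-.08,0,.336]))-uv).max(); print([(t,round(f(t),2)) for t in range(0,26,2)])
```

```text
12.809184744467714 [-25.9434851  -16.50101447  43.65911102] [-0.2 -0.1  0.3  0.1 -0.2 -0. ]
[(0, np.float64(6.01)), (2, np.float64(5.07)), (4, np.float64(4.12)), (6, np.float64(3.17)), (8, np.float64(2.22)), (10, np.float64(1.38)), (12, np.float64(1.29)), (14, np.float64(1.54)), (16, np.float64(1.77)), (18, np.float64(2.47)), (20, np.float64(3.39)), (22, np.float64(4.3)), (24, np.float64(5.2))]
```

Emit:
jog_arm --targets '[{"xyz":[0.1,0,0],"spin":0},{"xyz":[0.08,-0.005,0.05],"spin":0},{"xyz":[0,0,0.15],"spin":0},{"xyz":[0,0,0.2],"spin":0},{"xyz":[0,0,0.15],"spin":0},{"xyz":[0,0,0.1],"spin":0},{"xyz":[0,0,0.07],"spin":0},{"xyz":[0,0,0.02],"spin":0},{"xyz":[0,0,0],"spin":0},{"xyz":[0,0,0],"spin":0}]'

```text
time: 11.7
tool_pos: [512.0, 153.4, 43.5]
tcp_rot: [3.141, 0.001, 3.081]
contact_force: [-0.7, -1.1, -1.2]
grip_width: 11.7
finger_force: 30.0
```

Run:
```python
from h import *
go(513.6,153.4,43.5,np.pi-0.061)
s=bot.capture("side")
cv2.imwrite("pics/s6raw.png",s)
cv2.imwrite("pics/s6.png",cv2.resize(s[130:230,170:290],None,fx=6,fy=6,interpolation=cv2.INTER_CUBIC))
```

```text
t 11.7 tcp [512.  153.4  43.5] yaw 3.0808 F [-0.7 -1.1 -1.2] w 11.7 ff 30.0
shift [-0.019  0.002 -0.   ] spin 0.002
```

View pics/s6.png

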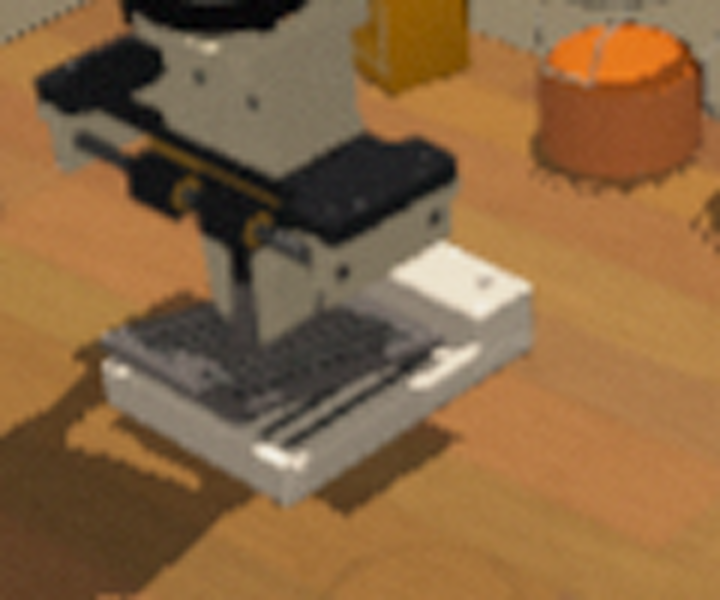

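Run:
```python
from h import *
from scipy.optimize import least_squares
cs=bot.get_calibration("side"); ct=bot.get_calibration("top")
uv=(np.array([(103,338),(240,418),(445,345)])+.5)/6-.5+[170,130]
P=np.array([[-65,45,8],[-65,-45,8],[65,-45,8]]); g=np.array([512,153.4,62.5])
W=lambda p:(R.from_euler("xyz",[0,p[0],-0.061]).apply(P-[p[1]*100,p[2]*100,p[3]*100]))+g
r=least_squares(lambda p:(proj(cs,W(p))-uv).ravel(),[.2,-.08,0,.33]); print(np.degrees(r.x[0]),r.x[1:]*100)
r=least_squares(lambda p:(proj(cs,W([p[0],p[1],p[2],.336]))-uv).ravel(),[.2,-.08,0]); print(np.degrees(r.x[0]),r.x[1:]*100,r.fun.round(1))
print("pred b=0",(proj(cs,W([.23,-.08,0,.336]))-uv).round(1))
t=bot.capture("top"); cv2.imwrite("pics/t6raw.png",t)
for x in (455,462,470):
    ys=np.arange(80,232,4); q=proj(ct,np.c_[np.full(len(ys),x),ys,np.full(len(ys),40)]).astype(np.float32)
    v=cv2.remap(t,q[:,:1],q[:,1:],cv2.INTER_LINEAR).reshape(-1,3)
    print(x,[(int(y),int(c.mean()),int(c[2])-int(c[0])) for y,c in zip(ys,v)])
```

```text
13.759065168471334 [-22.95974721 -11.26069872  44.41327351]
13.995162492324315 [-7.76923008  4.48609872] [-0.4  0.1 -0.3 -0.2  0.9  0. ]
pred b=0 [[-1.4 -0.3]
 [-1.4 -0.7]
 [-0.1 -1. ]]
455 [(80, 131, 88), (84, 131, 86), (88, 126, 88), (92, 128, 77), (96, 132, 68), (100, 136, 63), (104, 128, 69), (108, 115, 63), (112, 83, 38), (116, 66, 11), (120, 67, 7), (124, 65, 5), (128, 67, 6), (132, 66, 8), (136, 75, 3), (140, 112, 10), (144, 118, 11), (148, 112, 11), (152, 110, 12), (156, 103, 12), (160, 106, 11), (164, 103, 12), (168, 103, 16), (172, 106, 22), (176, 90, 18), (180, 71, 12), (184, 71, 17), (188, 67, 16), (192, 58, 13), (196, 61, 15), (200, 63, 14), (204, 61, 15), (208, 70, 14), (212, 91, 20), (216, 118, 27), (220, 133, 29), (224, 136, 30), (228, 133, 31)]
462 [(80, 130, 88), (84, 127, 89), (88, 128, 83), (92, 150, 42), (96, 228, 17), (100, 244, 6), (104, 245, 9), (108, 245, 8), (112, 198, 20), (116, 92, 8), (120, 72, 5), (124, 64, 4), (128, 53, 3), (132, 59, 3), (136, 77, 5), (140, 106, 12), (144, 116, 10), (148, 108, 11), (152, 106, 12), (156, 115, 11), (160, 115, 12), (164, 115, 11), (168, 119, 14), (172, 123, 11), (176, 118, 11), (180, 89, 11), (184, 79, 20), (188, 75, 18), (192, 62, 12), (196, 63, 16), (200, 63, 15), (204, 61, 17), (208, 65, 15), (212, 91, 21), (216, 112, 23), (220, 130, 28), (224, 132, 29), (228, 129, 30)]
470 [(80, 84, 58), (84, 89, 67), (88, 92, 59), (92, 140, 29), (96, 224, 21), (100, 233, 16), (104, 241, 14), (108, 233, 21), (112, 139, 20), (116, 87, 9), (120, 68, 4), (124, 63, 6), (128, 56, 5), (132, 61, 5), (136, 74, 4), (140, 101, 6), (144, 103, 9), (148, 87, 5), (152, 102, 11), (156, 120, 11), (160, 120, 12), (164, 110, 11), (168, 85, 5), (172, 83, 5), (176, 71, 6), (180, 50, 8), (184, 64, 13), (188, 76, 17), (192, 66, 14), (196, 62, 18), (200, 65, 14), (204, 62, 16), (208, 65, 13), (212, 88, 22), (216, 112, 24), (220, 126, 29), (224, 125, 28), (228, 126, 29)]
```

Emit:
jog_arm --targets '[{"xyz":[-0.05,0,0],"spin":0},{"xyz":[-0.07,0,0],"spin":0},{"xyz":[-0.07,0,0.01],"spin":0},{"xyz":[-0.07,0,0.02],"spin":0},{"xyz":[-0.07,0,0.015],"spin":0},{"xyz":[-0.06,0,0.01],"spin":0},{"xyz":[-0.045,0,0],"spin":0},{"xyz":[0,0,0],"spin":0},{"xyz":[0,0,0],"spin":0},{"xyz":[0,0,0],"spin":0}]'

```text
time: 13.05
tool_pos: [546.1, 151.2, 38.5]
tcp_rot: [-3.141, -0.001, 3.081]
contact_force: [-2.4, -0.8, -2.4]
grip_width: 11.6
finger_force: 30.0
```

Run:
```python
from h import *
go(547,151.3,39,np.pi-0.061)
cs=bot.get_calibration("side"); s=bot.capture("side"); cv2.imwrite("pics/s7raw.png",s)
```

```text
t 13.05 tcp [546.1 151.2  38.5] yaw 3.0809 F [-2.4 -0.8 -2.4] w 11.6 ff 30.0
shift [-0.012  0.002 -0.006] spin 0.003
```

Emit:
jog_arm --targets '[{"xyz":[0.01,0,0.025],"spin":0},{"xyz":[0.015,0,0.025],"spin":0},{"xyz":[0.015,0,0.025],"spin":0},{"xyz":[0.015,0,0.025],"spin":0},{"xyz":[0.015,0,0.025],"spin":0},{"xyz":[0.015,0,0.025],"spin":0},{"xyz":[0.015,0,0.025],"spin":0},{"xyz":[0.015,0,0.025],"spin":0},{"xyz":[0,0,0],"spin":0},{"xyz":[0,0,0],"spin":0}]'

```text
time: 14.35
tool_pos: [537.3, 151.8, 22.6]
tcp_rot: [3.141, -0.0, 3.081]
contact_force: [1.8, -0.6, 1.3]
grip_width: 11.5
finger_force: 30.0
```

Run:
```python
from h import *
go(535.5,152,22.6,np.pi-0.061); print(bot.get_obs()["moment"])
```

```text
t 14.35 tcp [537.3 151.8  22.6] yaw 3.0808 F [ 1.8 -0.6  1.3] w 11.5 ff 30.0
shift [0.023 0.001 0.   ] spin 0.002
[-0.01234434 -0.63554528  0.02677021]
```

Emit:
jog_arm --targets '[{"xyz":[0.01,0,0.02],"spin":0},{"xyz":[0.01,0,0.02],"spin":0},{"xyz":[0,0,0.02],"spin":0},{"xyz":[0,0,0.02],"spin":0},{"xyz":[0,0,0],"spin":0},{"xyz":[0,0,0],"spin":0},{"xyz":[0,0,0],"spin":0},{"xyz":[0,0,0],"spin":0},{"xyz":[0,0,0],"spin":0},{"xyz":[0,0,0],"spin":0}]'

```text
time: 15.6
tool_pos: [536.6, 151.9, 20.3]
tcp_rot: [3.141, 0.003, 3.081]
contact_force: [-6.5, -2.3, 34.6]
grip_width: 12.0
finger_force: 30.0
```

Run:
```python
from h import *
from scipy.optimize import least_squares
go(535.5,152,22.6,np.pi-0.061); print(bot.get_obs()["moment"])
s=bot.capture("side"); cv2.imwrite("pics/s8.png",cv2.resize(s[130:230,170:290],None,fx=6,fy=6,interpolation=cv2.INTER_CUBIC))
```

```text
t 15.6 tcp [536.6 151.9  20.3] yaw 3.0811 F [-6.5 -2.3 34.6] w 12.0 ff 30.0
shift [ 0.014  0.001 -0.029] spin 0.005
[-0.39918067  1.08497295  0.02573845]
```

View pics/s8.png

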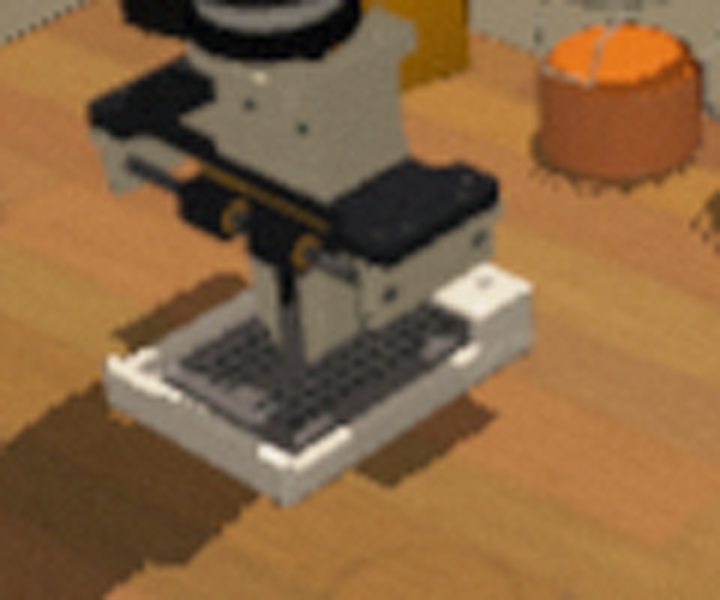

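Emit:
jog_arm --targets '[{"xyz":[0,0,-0.03],"spin":0},{"xyz":[0,0,-0.03],"spin":0},{"xyz":[0,0,-0.02],"spin":0},{"xyz":[0,0,0],"spin":0},{"xyz":[0,0,0],"spin":0},{"xyz":[0,0,0],"spin":0},{"xyz":[0,0,0],"spin":0},{"xyz":[0,0,0],"spin":0},{"xyz":[0,0,0],"spin":0},{"xyz":[0,0,0],"spin":0}]'

```text
time: 16.9
tool_pos: [535.7, 151.9, 22.8]
tcp_rot: [3.142, 0.0, 3.081]
contact_force: [-0.7, -0.2, -1.7]
grip_width: 11.6
finger_force: 30.0
```

Emit:
jog_arm --targets '[{"xyz":[0,0,0],"spin":0},{"xyz":[0,0,0],"spin":0},{"xyz":[0,0,0],"spin":0},{"xyz":[0,0,0],"spin":0},{"xyz":[0,0,-0.05],"spin":0},{"xyz":[0,0,-0.2],"spin":0},{"xyz":[0,0,-0.4],"spin":0},{"xyz":[0,0,-0.4],"spin":0},{"xyz":[0.3,0,-0.4],"spin":0},{"xyz":[0.3,0,-0.1],"spin":0}]' --gripper 45

```text
time: 18.15
tool_pos: [488.6, 155.0, 150.0]
tcp_rot: [3.14, 0.005, 3.081]
contact_force: [-0.1, -0.5, 0.4]
grip_width: 41.4
finger_force: 0.0
```

Run:
```python
from h import *
go(470,152,140)
s=bot.capture("side"); t=bot.capture("top"); cv2.imwrite("pics/s9raw.png",s); cv2.imwrite("pics/t9raw.png",t)
cs=bot.get_calibration("side"); b=s[150:215,180:265]
# flat model: dark grey region in tray vs predicted outline of flat screen at tray (3,0), top z=16
c,sn=np.cos(-.061),np.sin(-.061)
def pt(x,y,z): return [541.5+c*x-sn*y,151.7+sn*x+c*y,z]
for cam,im in (("side",s),("top",t)):
    C=bot.get_calibration(cam)
    for name,xs,y in (("along x y=0",range(-84,60,4),-30),):
        q=proj(C,[pt(x,y,16) for x in xs]).astype(np.float32)
        v=cv2.remap(im,q[:,:1],q[:,1:],cv2.INTER_LINEAR).reshape(-1,3).mean(1); print(cam,name,[(x,int(k)) for x,k in zip(xs,v)])
    ys=range(-64,65,4)
    q=proj(C,[pt(-40,y,16) for y in ys]).astype(np.float32); v=cv2.remap(im,q[:,:1],q[:,1:],cv2.INTER_LINEAR).reshape(-1,3).mean(1); print(cam,"along y",[(x,int(k)) for x,k in zip(ys,v)])
```

```text
t 18.15 tcp [488.6 155.  150. ] yaw 3.0807 F [-0.1 -0.5  0.4] w 41.4 ff 0.0
shift [ 0.23  -0.051  0.124] spin None
side along x y=0 [(-84, 125), (-80, 126), (-76, 129), (-72, 132), (-68, 110), (-64, 70), (-60, 60), (-56, 56), (-52, 50), (-48, 48), (-44, 49), (-40, 48), (-36, 56), (-32, 56), (-28, 50), (-24, 61), (-20, 60), (-16, 73), (-12, 73), (-8, 78), (-4, 91), (0, 87), (4, 84), (8, 84), (12, 87), (16, 90), (20, 72), (24, 97), (28, 98), (32, 90), (36, 88), (40, 70), (44, 59), (48, 50), (52, 49), (56, 74)]
side along y [(-64, 124), (-60, 130), (-56, 124), (-52, 91), (-48, 62), (-44, 62), (-40, 58), (-36, 50), (-32, 45), (-28, 51), (-24, 45), (-20, 52), (-16, 54), (-12, 53), (-8, 61), (-4, 60), (0, 59), (4, 55), (8, 53), (12, 54), (16, 52), (20, 52), (24, 53), (28, 47), (32, 64), (36, 63), (40, 67), (44, 95), (48, 122), (52, 125), (56, 130), (60, 118), (64, 84)]
top along x y=0 [(-84, 65), (-80, 50), (-76, 52), (-72, 57), (-68, 57), (-64, 54), (-60, 54), (-56, 57), (-52, 52), (-48, 51), (-44, 55), (-40, 55), (-36, 55), (-32, 54), (-28, 54), (-24, 55), (-20, 56), (-16, 52), (-12, 53), (-8, 54), (-4, 55), (0, 51), (4, 50), (8, 51), (12, 53), (16, 57), (20, 73), (24, 74), (28, 98), (32, 84), (36, 89), (40, 88), (44, 72), (48, 168), (52, 237), (56, 240)]
top along y [(-64, 80), (-60, 113), (-56, 122), (-52, 62), (-48, 51), (-44, 57), (-40, 56), (-36, 55), (-32, 56), (-28, 53), (-24, 54), (-20, 53), (-16, 53), (-12, 50), (-8, 49), (-4, 57), (0, 44), (4, 34), (8, 69), (12, 93), (16, 92), (20, 95), (24, 95), (28, 117), (32, 127), (36, 130), (40, 121), (44, 83), (48, 30), (52, 13), (56, 19), (60, 43), (64, 54)]
```

```bash
python3 -c "
from plant import bot
print(bot.close_job())"
```

```text
the job is handed in; nothing more can be done
None
```

I put the large screen back in the tray: its far end went under the lip first, I swung it down until it met the floor, then let go. Edge positions measured after release fit it lying flat inside the tray. The small screen was left alone, and I handed the job in after about 18 s; no verdict came back.

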